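# Close the thermostat box and tuck its cover under the lip

### The job

Close the grey thermostat box: push its hinged, sprung cover over with the fingertips until it lies flat, then, keeping it pressed down, push it along towards the retaining lip until its free edge is tucked fully home beneath the lip and the cover stays shut by itself. Only push and press: do not lift, tip or shove the box away from its place, and leave the other things on the bench alone.

Things in the scene. Friction and masses are not known exactly. Their poses are not given: they have to be found in the camera images.
- thermostat_box: Loose grey plastic box on the bench, 140 x 92 mm (its x, y), rim 40 mm high, 0.9 kg. Origin: centre of the underside, z up. Its x runs from the hinge end (nearer the robot; solid deck 38 mm high, x = -70 to -40 mm) to the lip end. On the deck two hinge rails (|y| 41 to 46 mm, x = -68 to -34 mm, 50 mm high) hold the cover's hinge pin in slots.
- lip_edge (a point): Middle of the retaining lip's free edge, at its underside: x = 46 mm, 47 mm up in the box's frame. The lip is a rigid overhang 64 mm wide, 4 mm thick, jutting 19 mm towards the hinge from a post at the box's far end (top at 51 mm). The flat cover's top face lies 44 mm up, 3 mm below the lip's underside.
- hinge_line (a point): The middle of the cover's hinge pin; it moves with the slide. At slide 0 it lies at x = -60 mm, z = 42 mm in the box's frame. The pin runs along the box's y.
- cover_edge (a point): Middle of the cover's free edge, half-way through its thickness, 100 mm from the hinge line. The cover is a stiff grey plate 100 mm long from the hinge, 76 mm wide (along the box's y), 4 mm thick, 40 g; the hinge line lies in its mid-plane.
- rib_top (a point): Middle of the top of the cover's raised cross rib, for a fingertip to push against: on the outer face (towards the robot when open, on top when shut), 66 mm from the hinge line. The rib is 56 mm wide, 6 mm thick, 8 mm high. Between it and the hinge the face is plain.
- cover_hinge (a joint): Cover angle (rad): 0 = flat, shut, pointing to the lip; pi/2 = upright; stops at 0 and 1.9. A light spring opens it towards about 1.3 (0.1 N m at shut, plus 0.035 N m friction): about 3 N at 45 mm from the hinge holds it flat; let go before it is tucked, it springs up. Tucked, it rests against the lip at about 0.03.
- cover_slide (a joint): How far cover and hinge pin are slid along the box's x to the lip (m): 0 = drawn back, 0.018 = home (stop). Takes about 3 N, stays where left. Flat at 0, the cover's edge is 6 mm short of the lip's edge; at 0.018 it is 12 mm beneath it. If slid over 6 mm before it is flat, the cover lands on top of the lip and must be drawn back.
- insulator_mid (a point): Bystander: loose white ceramic insulator, ribbed and round, 52 mm across, 56 mm high; this point is its centre.
- tap_mid (a point): Bystander: loose chrome cross-shaped tap handle, 71 mm across, 32 mm high; this point is its centre.
- key_mid (a point): Bystander: loose small brass-coloured radiator key lying flat, 65 x 34 mm, 12 mm high; this point is its centre.
- plate_mid (a point): Bystander: loose square white plastic junction plate lying flat, 70 x 70 mm, 12 mm high; this point is its centre.
Mind the look-alikes: they are no part of the job. Of the things that look like the thermostat_box, the middle-sized one is meant.

How it is judged (in metres and radians):
On the way:
1. the cover is folded down flat while its edge is still short of the lip (within 0.05 rad of flat, slid less than 6 mm) (value of joint cover_hinge below 0.05 rad and value of joint cover_slide below 0.006 m), for 0.04 s.
At the end, for the whole second after the job is handed in: The cover lies shut (hinge below 0.06 rad) with its edge beneath the lip (slid more than 14 of its 18 mm, so at least 8 mm under the lip), held there by the lip alone; the box stands flat and at rest on the bench (value of joint cover_hinge below 0.06 rad and value of joint cover_slide above 0.014 m and linear speed of thermostat_box below 0.02 m/s and height (world z) of thermostat_box below 0.005 m and angle between thermostat_box's own z axis and vertical below 0.05 rad); the robot touches nothing.
It fails at once if the box is lifted (more than 12 mm) or tipped (more than 0.2 rad) (height (world z) of thermostat_box above 0.012 m or angle between thermostat_box's own z axis and vertical above 0.2 rad).
It fails at once if the box is shoved more than 30 mm from its place (distance of thermostat_box from where it was at the start of the episode above 0.03 m).
It fails at once if a bystander is lifted or moved more than 20 mm (distance of any of insulator_mid, tap_mid, key_mid, plate_mid from where it was at the start of the episode above 0.02 m).
It also fails if it takes over 32 s, if anything falls off the work surface, if the arm or the gripper's body presses on something with over 40 N, if the wrist force passes 120 N, or if a joint passes its speed limit or range.

### The arm

A 7-joint arm with a two-finger parallel gripper is mounted at the origin on the work surface. World frame = base frame: x ahead of the robot, y to its left, z up, the work surface at z = 0. Lengths are in mm, angles in rad, forces in N, time in s.
With the tool pointing down it reaches from about 425 to 925 mm from the base axis. Payload 6.8 kg.
Tool frame: the origin (TCP) lies at the very end of the fingers, on their centre line; the grasp point (between the pads) lies r.grip_depth behind it (r.grip_depth is the distance from the TCP to the grasp point, in mm); y points along the fingers, x is the direction in which the jaws open and shut, and the axes are right-handed (so a half turn about y gives the same grasp; the last joint's range is limited). The gripper opens to 85 mm and grips with 20 to 120 N. Pads are 22 mm wide; open, the fingers measure 114 mm over their backs; the gripper's body (76 mm by 85 mm) begins 54 mm behind the grasp point. The pads swing forward as they close: fully open they stand 13 mm farther back than shut.
Start: joints at [1.029, 0.477, 0.022, 1.555, -0.011, 1.109, -0.083], TCP at [283.728, -612.491, 231.308] pointing down, gripper open.
Joint ranges: [-2.96, 2.96], [-0.34, 2.1], [-1.41, 1.46], [0.24, 2.44], [-1.37, 4.51], [0.17, 1.92], [-2.96, 2.96]. Speed limits (rad/s): [2.39, 2.39, 3.14, 3.14, 3.14, 3.14, 3.14].

### API

Orientations are given as a rotation vector (axis times angle).
In Python, from plant import r gives the robot as it stands.
- The arm moves only by the tool apply_moves, never from a script. Its argument "deltas" is a list of rows, each a list of 7 numbers: the shift along the tool's x, y, z in cm, then the turn, a rotation vector about the tool's x, y, z in degrees, then the gripper's target within -1 to 1 (fully open at 1, half-way at 0, shut at -1). In form: [[x, y, z, rx, ry, rz, claw], ...]. A call has 1 to 10 rows; each row is the pose to reach, as a shift and turn from the pose commanded when the call began, along the tool's axes at that moment; what a row does not reach only later rows make up. A row lasts 1/10 s, in which the tool goes at most 50 mm and 8.59 degrees, less where a joint would pass 70% of its speed; a pose out of reach is approached as far as the arm can. A call with a gripper value outside its range is refused whole. The fingers move at their own pace and stop on an object; the grip force is fixed at half the most. Time passes only in rows, so rows that repeat a pose let the fingers close. It gives the time, the measured TCP pose, the force and the opening at its end, in the units of the state.
- r.observe(): the state, without advancing time (a new reading comes with each control period).
- r.snapshot(name): name is "scene" or "top" or "wrist"; returns a dict with "color" (420x560x3 uint8, red, green, blue), "depth" (420x560 float32, mm along the optical axis (not along the pixel's ray), 0 where there is no reading), "camera_matrix" (3x3 intrinsics, pixels), "D" ([k1, k2, p1, p2, k3] as OpenCV has them; the pictures are not rectified), "R" (3x3) and "t" (3): a world point X has camera coordinates R X + t. Camera axes: x right, y down, z forward; pixel columns grow to the right and rows downward; lengths in mm; the calibration is good to about 2 mm. A picture is of the moment at which its call begins.
- r.finish_job(): hands the job in, once; it reports no verdict.
The state is a dict: "t": time; "joint_positions": joint angles; "joint_velocities": joint speeds; "joint_efforts": joint torques, N m; "position": TCP position; "ee_rot": TCP orientation; "force": force on the tool from outside, world axes, zero at the start; "torque": the same for the moment, N m; "width": opening from 0.0 (shut) to 1.0 (fully open).
Only numpy, scipy, OpenCV 4.12 (cv2) and the standard library are available. Lean on these libraries where they do the work, as an engineer would, in place of code of your own. Each camera call takes 0.05 s, during which the arm holds its last target. There are 200 camera calls.

## Working session

There is one attempt and no reset: what is moved stays moved. The work goes in short steps, Python scripts to look and compute and a tool call to move; the robot and the scene stay as the last step left them, time stands still between calls to the robot, and variables do not carry over. Pictures are saved under pics/ and viewed, about 8 in all and at most 12, crops included, and the job is handed in when it is done.

Besides the shell and the picture viewer there is one more tool, called in YAML: its name, and indented under it one key for each argument. apply_moves: Moves the arm, as the interface text tells. Its arguments: {"type":"object","properties":{"deltas":{"type":"array"}},"required":["deltas"]}

```bash
mkdir -p pics; cat > h.py <<'E'
import numpy as np, cv2
from plant import r
def world(s,u,v,d=None):
    K,D=s["camera_matrix"],np.array(s["D"])
    if d is None: d=s["depth"][int(round(v)),int(round(u))]
    n=cv2.undistortPoints(np.array([[[u,v]]],float),np.array(K),D)[0,0]
    return np.array(s["R"]).T@(np.array([n[0]*d,n[1]*d,d])-np.array(s["t"]))
def cloud(s):
    K,D=np.array(s["camera_matrix"]),np.array(s["D"]); h,w=s["depth"].shape
    uu,vv=np.meshgrid(np.arange(w),np.arange(h))
    n=cv2.undistortPoints(np.stack([uu,vv],-1).reshape(-1,1,2).astype(float),K,D).reshape(h,w,2)
    d=s["depth"][...,None]
    return (np.concatenate([n*d,d],-1)-np.array(s["t"]))@np.array(s["R"])
def save(s,n): cv2.imwrite(f"pics/{n}.png",s["color"][...,::-1])
E
python3 - <<'E'
from h import *
import pickle
a={n:r.snapshot(n) for n in("scene","top")}
pickle.dump(a,open("s.pkl","wb"))
im=np.hstack([cv2.resize(a[n]["color"],(560,420)) for n in a])
for n in a: save(a[n],n+"0")
for n in a: print(n,np.array(a[n]["R"]).round(2).tolist(),a[n]["t"])
o=r.observe();print(o["position"],o["ee_rot"],o["t"],o["force"],o["width"],r.grip_depth)
E
```

```text
scene [[0.49, 0.87, -0.01], [0.65, -0.37, -0.66], [-0.58, 0.32, -0.75]] [-350.93455372 -321.26602461 1267.07639258]
top [[0.0, -1.0, -0.01], [-0.99, -0.0, -0.14], [0.14, 0.01, -0.99]] [  50.62223733  575.76543916 1006.70989547]
[ 283.47106992 -612.00801061  230.43549777] [-1.38293708  0.88509339 -0.88274665] 0.1 [0.53377343 0.78646786 0.15202373] 1.003000436316845 18.700000000000003
```

View pics/scene0.png

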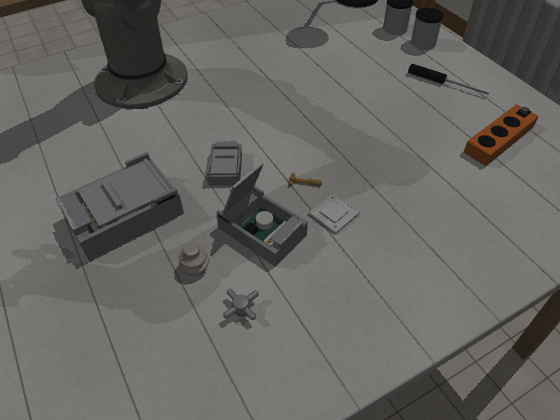

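View pics/top0.png

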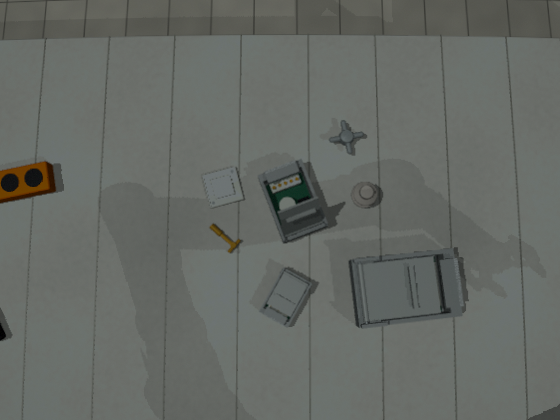

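The scene shows three look-alikes: a large closed box (scene 120,205; top 405,288), a small closed box (scene 225,162; top 288,295) and a middle-sized open box (scene 262,220; top 293,200). The middle one is meant. Bystanders in the top view are the insulator (366,194), tap (347,137), key (226,238) and plate (222,186). I'll check the choice with a crop and fit the box.

```bash
python3 - <<'E'
from h import *
import pickle
a=pickle.load(open("s.pkl","rb"))
s=a["top"];C=cloud(s)
c=s["color"][140:260,230:350,::-1]
c2=a["scene"]["color"][150:270,200:320,::-1]
cv2.imwrite("pics/crop.png",cv2.resize(np.hstack([c,c2]),None,fx=3.3,fy=3.3,interpolation=cv2.INTER_CUBIC))
for n,uv in dict(ins=(366,194),tap=(347,137),key=(226,238),plate=(222,186)).items(): print(n,world(s,*uv).round())
# both clouds, points of the box
P=np.concatenate([C[150:250,248:335].reshape(-1,3),cloud(a["scene"])[165:265,205:315].reshape(-1,3)])
ctr=world(s,293,200);print(ctr)
P=P[(np.linalg.norm(P[:,:2]-ctr[:2],axis=1)<110)]
M=P[(P[:,2]>12)&(P[:,2]<60)]
import scipy.ndimage as nd
# largest cluster on grid
g=np.zeros((120,120),int);ij=((M[:,:2]-ctr[:2])/3+60).astype(int);g[ij[:,0],ij[:,1]]=1
l,n=nd.label(nd.binary_dilation(g));k=np.argmax(np.bincount(l.ravel())[1:])+1
M=M[l[ij[:,0],ij[:,1]]==k]
print(cv2.minAreaRect(M[:,:2].astype(np.float32)),len(M))
print(np.histogram(M[:,2],bins=range(12,62,4)))
hi=P[P[:,2]>70];print("cover pts",len(hi),hi.mean(0),hi[hi[:,2].argmax()],np.percentile(hi,[1,99],axis=0))
E
```

```text
ins [ 595. -107.   55.]
tap [714. -76.  32.]
key [515. 164.  11.]
plate [618. 173.  12.]
[588.33529061  31.69659492  24.13102093]
((587.09619140625, 33.87251281738281), (143.65206909179688, 95.6795654296875), 21.281471252441406) 5788
(array([727, 271, 290, 690, 580, 261, 634, 867, 253, 541, 613,  61]), array([12, 16, 20, 24, 28, 32, 36, 40, 44, 48, 52, 56, 60]))
cover pts 1333 [553.64770232  18.94484626 110.22515894] [572.09561475  -5.37611218 141.59514933] [[529.84779535 -17.33099776  70.95297237]
 [576.30285074  56.48159962 139.52198004]]
```

View pics/crop.png

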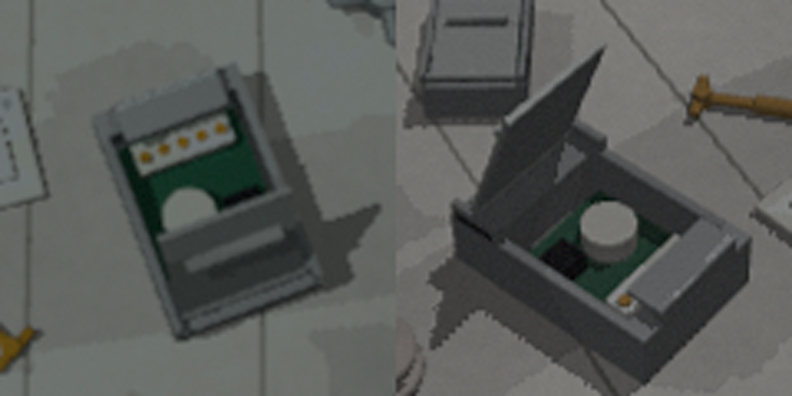

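The crop confirms it: the middle box has its cover upright, with the rib on the robot side and the lip at the far end. The fit gives 143.7x95.7 mm against 140x92, centred at (587,34) with a yaw of 21.3°. Next I work out the moves.

```bash
cat >> h.py <<'E'
from scipy.spatial.transform import Rotation as Ro
B=np.array([587.1,33.9,0]); Y=np.radians(21.3)
RB=Ro.from_euler('z',Y).as_matrix()
def st():
    o=r.observe(); R=Ro.from_rotvec(o["ee_rot"]).as_matrix(); p=np.array(o["position"])
    print("t",o["t"],"tcp box",(RB.T@(p-B)).round(1),"F box",(RB.T@np.array(o["force"])).round(1),"w",o["width"])
    return p,R
def move(box,p,R): # shift in tool cm to box-frame point
    return (R.T@(B+RB@np.array(box)-p)/10).round(2)
E
python3 - <<'E'
from h import *
import pickle
a=pickle.load(open("s.pkl","rb"))
P=np.concatenate([cloud(a[n]).reshape(-1,3) for n in a]);Q=(P-B)@RB
Q=Q[(abs(Q[:,1])<45)&(abs(Q[:,0]+45)<40)&(Q[:,2]>60)&(Q[:,2]<150)]
x=np.polyfit(Q[:,2],Q[:,0],1);print("cover x vs z",x,np.arctan2(1,x[0]),Q[:,2].max(),np.percentile(Q[:,1],[1,50,99]),"x@42",np.polyval(x,42))
p,R=st();print(R.round(3))
# goals: y down, z or x along +-box x
for s in (1,-1):
  for ax in "zx":
    b=RB[:,0]*s; d=np.array([0,0,-1.])
    G=np.stack([np.cross(d,b),d,b],1) if ax=="z" else np.stack([b,d,np.cross(b,d)],1)
    print(ax,s,np.degrees(Ro.from_matrix(R.T@G).as_rotvec()).round(1))
print(move([-95,0,200],p,R), r.observe()["joint_positions"])
E
```

```text
cover x vs z [  0.36168203 -76.41269719] 1.2237524952608498 141.59514933198906 [-37.99501685  -1.72484985  37.39565411] x@42 -61.22205190269376
t 0.1 tcp box [-517.5 -491.5  230.4] F box [0.8 0.5 0.2] w 1.003000436316845
[[ 0.42  -0.001  0.907]
 [-0.907  0.001  0.42 ]
 [-0.002 -1.    -0.   ]]
z 1 [ 0.   3.6 -0.1]
x 1 [ -0.1 -86.4  -0.1]
z -1 [-1.000e-01 -1.764e+02 -0.000e+00]
x -1 [ 0.1 93.6 -0.1]
[-46.43   3.11  45.22] [ 1.02891434  0.47770532  0.02235455  1.55634261 -0.01151536  1.10930264
 -0.08310281]
```

apply_moves:
  deltas:
    - [-4.6,0,4.5,0,1,0,-1]
    - [-9.2,0,9,0,2,0,-1]
    - [-13.8,0,13.5,0,3,0,-1]
    - [-18.4,0,18,0,3.6,0,-1]
    - [-23,0,22.5,0,3.6,0,-1]
    - [-27.6,0,27,0,3.6,0,-1]
    - [-32.2,0,31.5,0,3.6,0,-1]
    - [-36.8,0,36,0,3.6,0,-1]
    - [-41.4,0,40.5,0,3.6,0,-1]
    - [-46.4,0,45.2,0,3.6,0,-1]

```text
t: 1.1
position: [450.5, -139.2, 231.3]
ee_rot: [-1.362, 0.932, -0.932]
force: [1.6, 0.1, 0.1]
width: 0.0
```

apply_moves:
  deltas:
    - [0,0,0,0,0,0,-1]
    - [0,0,0,0,0,0,-1]
    - [0,0,0,0,0,0,-1]

```text
t: 1.4
position: [449.8, -142.3, 231.1]
ee_rot: [-1.362, 0.933, -0.933]
force: [0.1, -0.6, 0.2]
width: -0.0
```

```bash
python3 - <<'E'
from h import *
p,R=st();print(R.round(3));print(move([-95,0,100],p,R))
s=r.snapshot("wrist");save(s,"w1");P=cloud(s);Q=((P-B)@RB).reshape(-1,3)
H=Q[(abs(Q[:,0]+52)<20)&(abs(Q[:,2]-49)<6)&(abs(Q[:,1])<60)];print(len(H), np.percentile(H,[2,98],axis=0).round(1) if len(H) else 0)
E
```

```text
t 1.4 tcp box [-191.9 -114.3  231.1] F box [-0.1 -0.6  0.2] w -4.9181251388309145e-05
[[ 0.361 -0.001  0.933]
 [-0.933 -0.     0.361]
 [ 0.    -1.    -0.001]]
[-11.46  13.1    9.67]
1177 [[-66.1 -44.7  43.2]
 [-36.6  46.2  54.5]]
```

View pics/w1.png

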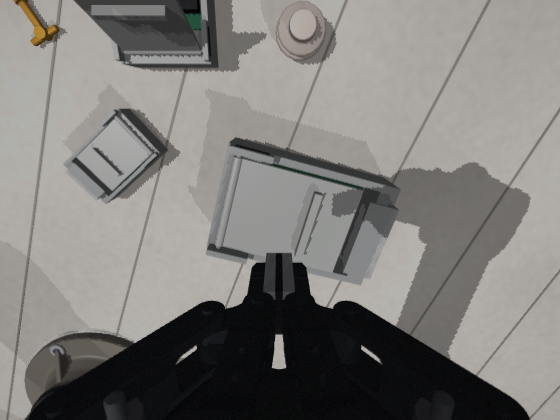

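The wrist view shows the hinge end at the upper left (165,40), with the big box below and clear of the tip. The rails sit at y -45..46 in the box frame, so the pose holds to about 1 mm. I move in behind the cover.

apply_moves:
  deltas:
    - [-4,0,3.3,0,0,0,-1]
    - [-8,0,6.6,0,0,0,-1]
    - [-11.4,0,9.4,0,0,0,-1]
    - [-11.4,0,9.4,0,0,0,-1]
    - [-11.4,4,9.4,0,0,0,-1]
    - [-11.4,8,9.4,0,0,0,-1]
    - [-11.4,12,9.4,0,0,0,-1]
    - [-11.4,13.1,9.6,0,0,0,-1]
    - [-11.4,13.1,9.6,0,0,0,-1]

```text
t: 2.35
position: [497.7, -1.3, 99.2]
ee_rot: [-1.364, 0.936, -0.931]
force: [-0.0, -0.0, 1.3]
width: 0.0
```

```bash
python3 - <<'E'
from h import *
p,R=st()
d=50
for th in (1.3,1.1,.9,.7,.5,.3,.2,.1,0.03,-.03):
    c,s=np.cos(th),np.sin(th)
    print(th,move([-60+d*c-2*s-11,0,42+d*s+2*c],p,R))
E
```

```text
t 2.35 tcp box [-96.   -0.4  99.2] F box [-0.  -0.   1.3] w 0.0003755511750854676
1.3 [-0.05  0.83  3.65]
1.1 [-0.05  1.15  4.6 ]
0.9 [-0.05  1.66  5.46]
0.7 [-0.05  2.32  6.21]
0.5 [-0.05  3.12  6.81]
0.3 [-0.05  4.02  7.24]
0.2 [-0.05  4.5   7.38]
0.1 [-0.05  4.99  7.48]
0.03 [-0.05  5.34  7.51]
-0.03 [-0.05  5.64  7.53]
```

apply_moves:
  deltas:
    - [0,0.4,1.8,0,0,0,-1]
    - [0,0.8,3.2,0,0,0,-1]
    - [0,0.85,3.65,0,0,0,-1]
    - [0,1,4.1,0,0,0,-1]
    - [0,1.15,4.6,0,0,0,-1]
    - [0,1.4,5.0,0,0,0,-1]
    - [0,1.65,5.45,0,0,0,-1]
    - [0,2.0,5.8,0,0,0,-1]
    - [0,2.3,6.2,0,0,0,-1]
    - [0,2.3,6.2,0,0,0,-1]

```text
t: 3.35
position: [556.6, 22.6, 76.7]
ee_rot: [-1.362, 0.932, -0.931]
force: [0.5, 0.1, 0.7]
width: 0.002
```

```bash
python3 - <<'E'
from h import *
p,R=st()
d=50
for th in (.6,.5,.4,.3,.2,.1,0.03,-.03):
    c,s=np.cos(th),np.sin(th)
    print(th,move([-60+d*c-2*s-11,0,42+d*s+2*c],p,R))
s=r.snapshot("scene");cv2.imwrite("pics/s2.png",cv2.resize(s["color"][110:290,160:400,::-1],None,fx=3,fy=3))
E
```

```text
t 3.35 tcp box [-32.5   0.6  76.7] F box [ 0.4 -0.1  0.7] w 0.0017985085174567227
0.6 [0.06 0.49 0.17]
0.5 [0.06 0.9  0.45]
0.4 [0.06 1.34 0.68]
0.3 [0.06 1.81 0.87]
0.2 [0.06 2.29 1.02]
0.1 [0.06 2.78 1.11]
0.03 [0.06 3.12 1.15]
-0.03 [0.06 3.42 1.16]
```

View pics/s2.png

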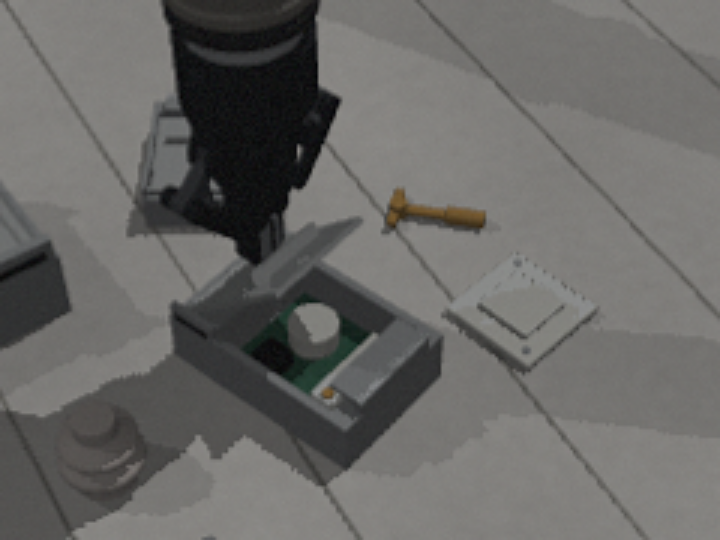

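The picture shows the fingertip at (265,245) pushing the outer face, with the cover at about 0.7 rad and its edge at (310,255). The box hasn't moved. I go on down to flat.

apply_moves:
  deltas:
    - [0,0.5,0.1,0,0,0,-1]
    - [0,0.9,0.35,0,0,0,-1]
    - [0,1.35,0.6,0,0,0,-1]
    - [0,1.8,0.75,0,0,0,-1]
    - [0,2.3,0.9,0,0,0,-1]
    - [0,2.8,0.95,0,0,0,-1]
    - [0,3.1,1.0,0,0,0,-1]
    - [0,3.3,1.0,0,0,0,-1]
    - [0,3.3,1.0,0,0,0,-1]

```text
t: 4.3
position: [565.7, 26.1, 44.2]
ee_rot: [-1.362, 0.932, -0.932]
force: [0.5, 0.4, 1.9]
width: -0.0
```

```bash
python3 - <<'E'
from h import *
p,R=st()
s=r.snapshot("scene");Q=((cloud(s)-B)@RB).reshape(-1,3)
# cover in box frame, side of finger
G=Q[(abs(Q[:,1])<36)&(abs(Q[:,1])>20)&(Q[:,0]>-50)&(Q[:,0]<35)&(Q[:,2]>32)&(Q[:,2]<60)]
G=G[(G[:,0]<0)|(G[:,0]>12)] 
print(len(G),np.polyfit(G[:,0],G[:,2],1))
for lo in range(-45,65,8):
    g=Q[(abs(Q[:,1])<36)&(abs(Q[:,1])>22)&(Q[:,0]>lo)&(Q[:,0]<lo+8)&(Q[:,2]>0)&(Q[:,2]<70),2]
    print(lo,len(g),np.median(g).round(1) if len(g) else None)
cv2.imwrite("pics/s3.png",cv2.resize(s["color"][150:270,200:340,::-1],None,fx=4,fy=4))
E
```

```text
t 4.3 tcp box [-22.8   0.5  44.2] F box [0.6 0.2 1.9] w -0.0004883489235700835
458 [-1.54376098e-03  4.63611577e+01]
-45 30 45.9
-37 31 46.5
-29 50 46.6
-21 53 45.9
-13 57 46.1
-5 43 46.3
3 70 48.2
11 53 46.0
19 53 46.3
27 60 46.1
35 77 45.5
43 38 52.4
51 52 52.6
59 62 51.8
```

View pics/s3.png

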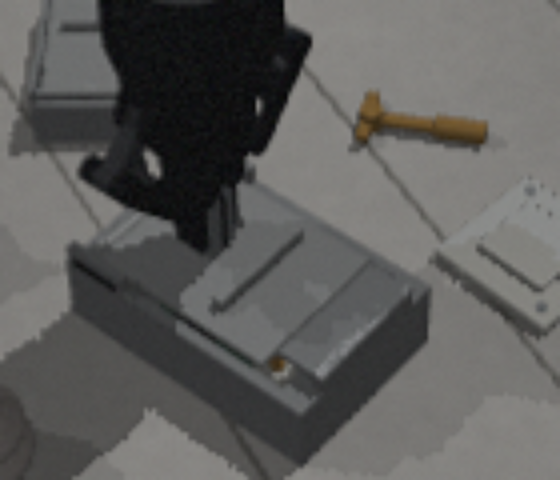

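The cover lies flat: the fitted slope is 0 and all patches are level. It is still short of the lip, with a gap visible at about (320,320). Next I press a little harder and check the force.

apply_moves:
  deltas:
    - [0,0.1,0,0,0,0,-1]
    - [0,0.15,0,0,0,0,-1]
    - [0,0.15,0,0,0,0,-1]

```text
t: 4.65
position: [565.4, 26.0, 43.7]
ee_rot: [-1.363, 0.932, -0.932]
force: [-1.8, 0.6, 12.0]
width: -0.001
```

apply_moves:
  deltas:
    - [0,0,0.3,0,0,0,-1]
    - [0,0,0.6,0,0,0,-1]
    - [0,0,0.9,0,0,0,-1]
    - [0,0,1.2,0,0,0,-1]
    - [0,0,1.5,0,0,0,-1]
    - [0,0,1.8,0,0,0,-1]
    - [0,0,2.0,0,0,0,-1]
    - [0,0,2.2,0,0,0,-1]

```text
t: 5.45
position: [581.6, 32.1, 43.2]
ee_rot: [-1.371, 0.938, -0.929]
force: [-16.1, -4.1, 25.8]
width: 0.001
```

```bash
cat > rib.py <<'E'
from h import *
p,R=st()
s=r.snapshot("scene");Q=((cloud(s)-B)@RB).reshape(-1,3)
g=Q[(abs(Q[:,1])<26)&(Q[:,0]>-15)&(Q[:,0]<45)&(Q[:,2]>50.5)&(Q[:,2]<57)&(abs(Q[:,1])>17)]
print("rib x (6 at slide 0)",len(g),np.percentile(g[:,0],[5,25,50,75,95]).round(1))
e=Q[(Q[:,0]>60)&(Q[:,0]<85)&(abs(Q[:,1])<30)&(Q[:,2]>15)&(Q[:,2]<45)];print("far wall x (70)",np.percentile(e[:,0],[50,90]).round(1))
E
python3 rib.py
```

```text
t 5.45 tcp box [-5.8  0.4 43.2] F box [-16.5   2.   25.8] w 0.0009860923579858994
rib x (6 at slide 0) 30 [22.5 23.3 24.6 26.5 27.8]
far wall x (70) [69.9 70.6]
```

The rib is at about x = 24, the home position, so friction has dragged the cover to the stop. The far wall hasn't moved. I lift straight up.

apply_moves:
  deltas:
    - [0,-0.2,0,0,0,0,-1]
    - [0,-0.5,0,0,0,0,-1]
    - [0,-1.5,-0.2,0,0,0,-1]
    - [0,-4,-0.4,0,0,0,-1]
    - [0,-8,-0.4,0,0,0,-1]
    - [0,-12,-0.4,0,0,0,-1]
    - [0,-16,-3,0,0,0,-1]
    - [0,-16,-8,0,0,0,-1]
    - [0,-16,-8,0,0,0,-1]

```text
t: 6.4
position: [505.0, 2.0, 202.5]
ee_rot: [-1.367, 0.937, -0.932]
force: [0.2, -0.1, -0.1]
width: -0.004
```

```bash
python3 rib.py; python3 - <<'E'
from h import *
s=r.snapshot("scene");Q=((cloud(s)-B)@RB).reshape(-1,3)
G=Q[(abs(Q[:,1])<36)&(Q[:,0]>-45)&(Q[:,0]<40)&(Q[:,2]>40)&(Q[:,2]<49)];print("cover slope",np.polyfit(G[:,0],G[:,2],1))
t=cloud(r.snapshot("top"))
for n,(u,v) in dict(ins=(366,194),tap=(347,137),key=(226,238),plate=(222,186)).items(): print(n,t[v,u].round())
cv2.imwrite("pics/s4.png",cv2.resize(s["color"][150:270,200:340,::-1],None,fx=4,fy=4))
E
```

```text
t 6.4 tcp box [-8.810e+01  1.000e-01  2.025e+02] F box [ 0.2 -0.2 -0.1] w -0.004148456831620721
rib x (6 at slide 0) 41 [19.5 23.4 26.2 27.2 38.7]
far wall x (70) [69.9 70.7]
cover slope [1.58354622e-02 4.73554499e+01]
ins [507. -29. 591.]
tap [714. -76.  31.]
key [514. 163.  13.]
plate [618. 173.  14.]
```

View pics/s4.png

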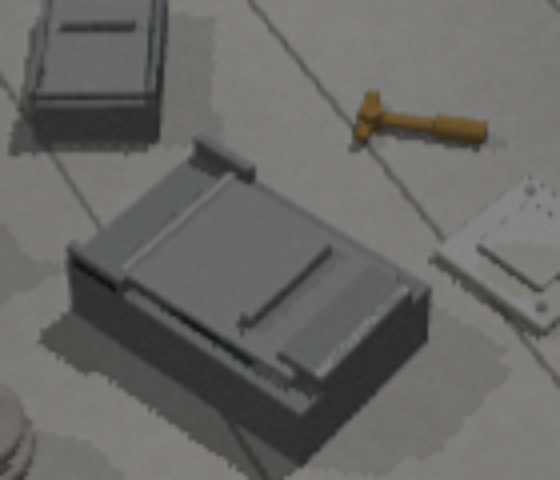

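```bash
python3 -c "
from plant import r
print(r.finish_job())"
```

```text
the job is handed in; nothing more can be done
None
```

The grey thermostat box is shut, and I handed the job in after about 6.5 s on the robot's clock. I chose the middle-sized of the three look-alikes, the one with its cover open. I folded the cover flat with the closed fingertips while its edge was still short of the lip. I then pressed it down and pushed it towards the lip until it stopped, and lifted clear.

**Final checks:**
- **Cover:** with the arm away it stays shut under the lip, at a slope of about 0.016 rad.
- **Slide:** the rib measures x ≈ 24–26 mm in the box frame, against 24 mm for fully home. Comparing its shift between pictures gives only about 16.5–17 mm, but that is still above the 14 mm needed.
- **Force:** friction under the fingertip moved the cover, and the finger never reached the rib. While pushing, the force rose to about 16 N along the slide and 26 N downward, which fits the cover meeting its stop. After the lift it read near zero.
- **Box:** the far wall is still at x = 70 mm, so the box has not shifted measurably.
- **Bystanders:** the tap, key and plate are within 2 mm of where they were. The arm hid the insulator from the top camera in the last check, so its position was not measured again; the arm was not sent near it.

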